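# Grease and charge the spacer feeder

### The arm

A 6-joint arm with a two-finger parallel gripper is mounted at the origin on the work surface. World frame = base frame: x ahead of the robot, y to its left, z up, the work surface at z = 0. Lengths are in m, angles in rad, forces in N, time in s.
With the tool pointing down it reaches from about 0.4 to 0.925 m from the base axis. Payload 12.5 kg.
Tool frame: the origin (TCP) lies on the front face of the gripper's body, between the roots of the fingers; the fingertips stand 78 mm ahead of it and the grasp point (between the pads) lies 59 mm ahead of it; z points along the fingers, y is the line along which they close (so a half turn about z gives the same grasp; the last joint's range is limited). The gripper opens to 95 mm and grips with 3 to 60 N. Pads are 20 mm wide; open, the fingers measure 119 mm over their backs; the gripper's body (75 mm by 180 mm) begins 59 mm behind the grasp point.
Start: joints at [-0.106, 0.491, 1.559, -0, 1.092, -0.106], TCP at [0.625, 0, 0.292] pointing down, gripper open.
Joint ranges: [-3.1, 3.1], [-0.84, 2.19], [0.05, 2.79], [-1.13, 4.28], [0.06, 2.93], [-2.69, 2.69]. Speed limits (rad/s): [2.22, 2.22, 2.79, 3.14, 3.14, 3.14].

### API

Orientations are given as a rotation vector (axis times angle).
In Python, from rig import env, fingers, vision, job gives the robot as it stands. Calls block until the motion is done:
- env.movep(position, orientation): joint-space move of the TCP to a pose.
- env.servo_line(position, frame=None, max_speed=0.15, contact_N=None): straight line of the TCP; frame=None keeps the orientation; max_speed is the mean speed in m/s. With contact_N (N) it stops when the force on the tool has changed by that much, and returns True; else False.
- env.move_joints(angles): joint-space move.
- fingers.move_gripper(opening): finger opening in m; the grip force is fixed at half the most; returns when the fingers have stopped.
- env.wait(seconds).
- env.ik(position, orientation): joint angles nearest the present ones, or None.
- env.read_state(): the state.
- vision.camera(name): name is "scene" or "side" or "wrist"; returns a dict with "img" (480x640x3 uint8, red, green, blue), "vertical_fov" (degrees; the focal length in pixels is half the picture's height over the tangent of half this angle, whatever the lens; pixels are square), "cx", "cy" (the principal point, pixels), "position" and "orientation" of the camera in the world. Camera axes: x right, y down, z forward; pixel columns grow to the right and rows downward; lengths in m; the calibration is good to about 2 mm. A picture is of the moment at which its call begins. There is no depth.
A pose or a line that the arm cannot do raises env.MotionError and nothing moves.
- job.finish_job(): hands the job in; it is judged then, once.
The state is a dict: "clock": time; "joint_pos": joint angles; "qd": joint speeds; "joint_efforts": joint torques, N m; "tcp_pos": TCP position; "ee_rot": TCP orientation; "wrist_force": force on the tool from outside, world axes, zero at the start; "torque": the same for the moment, N m; "gripper_width": finger opening in m; "finger_force": force on a finger pad.
Only numpy, scipy, OpenCV 4.12 (cv2) and the standard library are available. Lean on these libraries where they do the work, as an engineer would, in place of code of your own. Each camera call takes 0.05 s, during which the arm holds its last target. There are 200 camera calls.

### The job

Get the spacer feeder ready for the next run: take the brush from its cradle, dip its tip well into the open grease pot and touch it to the round brass pad, then dip it again and touch it to the square brass pad. After that tip the hinged pan right up so that all the spacers slide into the hopper, and swing the pan fully down again. Lay the brush back in both notches of its cradle as it lay, nest every loose screw cup upright and fully home into the cup fixed on the round base, leave the pot standing upright, and do not disturb the tape roll, the large plain canister or the lidded jar.

Things in the scene. Friction and masses are not known exactly. Their poses are not given: they have to be found in the camera images.
- feeder: Fixed aluminium feeder. Origin on the table under the pan hinge; x from pan to hopper, y left, z up. Hopper: open-topped box, inside x 16 to 154, y -67 to 67, floor z 12 mm; near wall top z 100, others z 110, 8 mm thick. Pan over x -120 to 8, y -50 to 50. White ledge on the right, x -45 to 105, y -136 to -76, top z 50 mm, carries the brass pads.
- pan (a joint): Hinge of the steel pan (130 x 100 x 34 mm, open towards the hopper, 0.3 kg): 0 rad = level, grows to 1.5 as its rear (bar) end is lifted and the parts slide into the hopper. Falls shut by its weight. Hinge axis along feeder y, through feeder x 0, z 104 mm.
- pan_bar (a point): Middle of the pan's black lifting bar: round, 10 mm thick, 72 mm long, parallel to the feeder's y axis; at joint 0 it lies at feeder x -175, y 0, z 133 mm, on a radius of 177.4 mm about the hinge. 50 mm free gap between the bar and the pan's rear wall.
- round_pad: Round brass bearing pad on the feeder's ledge, diameter 28 mm, 6 mm high; origin at the centre of its underside, top face 56 mm above the table.
- square_pad: Square brass bearing pad on the feeder's ledge, 27 x 27 mm, 6 mm high; origin at the centre of its underside, top face 56 mm above the table.
- brush: Grease brush with bent neck, 60 g. Origin: on the axis of the wooden handle, near the centre of mass, where to grip; x along the handle to the bent end, z up as it lies. Handle 14 wide (y), 16 high (z), x -87 to 63 mm; the steel neck runs on to x 92 mm, bends straight down and ends in dark bristles 12 mm thick.
- brush_tip (a point): Tip of the bristles: at brush x 92, y 0, z -62 mm, so held level the tip points straight down.
- cradle: Fixed black brush cradle, base 150 x 75 mm; origin centre on the table, x along the lying brush to its bent end. Two upright forks, 10 mm thick, at x -70 and 46 mm; notches 20 mm wide flaring upwards, notch floor z 72, fork tops z 92 mm. The brush rests with its origin above the cradle's origin at z 80 mm.
- pot: Small open amber glass grease pot, loose, 0.3 kg, outer diameter 58 mm, inner 50 mm, height 45 mm, inner floor at 8 mm; origin at the centre of its underside.
- holder: Fixed round dark base, diameter 80 mm, 10 mm high, with a white cup of the same shape as the loose ones standing fixed on it (rim at 70 mm). Origin: centre of the underside. The first nested cup has its origin 30 mm above this origin, each further one 20 mm higher.
- spacer1: White plastic spacer, cylinder diameter 21, height 18 mm, 15 g, starting upright in the pan; origin centre of its underside. May be absent.
- spacer2: White plastic spacer, cylinder diameter 21, height 18 mm, 15 g, starting upright in the pan; origin centre of its underside. May be absent.
- spacer3: White plastic spacer, cylinder diameter 21, height 18 mm, 15 g, starting upright in the pan; origin centre of its underside. May be absent.
- spacer4: White plastic spacer, cylinder diameter 21, height 18 mm, 15 g, starting upright in the pan; origin centre of its underside. May be absent.
- spacer5: White plastic spacer, cylinder diameter 21, height 18 mm, 15 g, starting upright in the pan; origin centre of its underside. May be absent.
- cup1: Loose white screw cup, 80 g: foot diameter 36 mm, tapering out to 55 mm at z 43, then a straight collar 64 mm outside diameter and 3.5 mm thick from z 44 to the rim at z 60 mm, inner floor at z 20 mm; origin centre of its underside, z up. May be absent. Cups nest with a pitch of 20 mm.
- cup2: Loose white screw cup, 80 g: foot diameter 36 mm, tapering out to 55 mm at z 43, then a straight collar 64 mm outside diameter and 3.5 mm thick from z 44 to the rim at z 60 mm, inner floor at z 20 mm; origin centre of its underside, z up. May be absent. Cups nest with a pitch of 20 mm.
- cup3: Loose white screw cup, 80 g: foot diameter 36 mm, tapering out to 55 mm at z 43, then a straight collar 64 mm outside diameter and 3.5 mm thick from z 44 to the rim at z 60 mm, inner floor at z 20 mm; origin centre of its underside, z up. May be absent. Cups nest with a pitch of 20 mm.
- cup4: Loose white screw cup, 80 g: foot diameter 36 mm, tapering out to 55 mm at z 43, then a straight collar 64 mm outside diameter and 3.5 mm thick from z 44 to the rim at z 60 mm, inner floor at z 20 mm; origin centre of its underside, z up. May be absent. Cups nest with a pitch of 20 mm.
- tape: Roll of pale tape lying flat, diameter 64, height 22 mm; a bystander, origin at its underside.
- canister: Large plain white canister, open, without collar, rim diameter 82, height 78 mm, not one of the screw cups; a bystander, origin at its underside.
- jar: Closed jar with black cap, diameter 68, height 75 mm; a bystander, origin at its underside.
Mind the look-alikes: they are no part of the job. Leave any brown or red look-alike of the cup4 alone.

How it is judged:
By the outcome, as a careful person would: the job done as asked, in the order asked, and still so for the second after the job is handed in, with the robot touching nothing.
Of cup1, cup2, cup3, cup4 only 2 to 4 are there at a start; the rules pass over those that are not, and their reading is None.
Of spacer1, spacer2, spacer3, spacer4, spacer5 only 3 to 5 are there at a start; the rules pass over those that are not, and their reading is None.
At some moment in a run one of cup1, cup2, cup3, cup4, pot may be knocked a few centimetres aside while the robot is not near it.
It also fails if it takes over 210 s, if anything falls off the work surface, if the arm or the gripper's body presses on something with over 40 N, if the wrist force passes 120 N, or if a joint passes its speed limit or range.

## Working session

There is one attempt and no reset: what is moved stays moved. The work goes in short steps, each a Python script; the robot and the scene stay as the last script left them, time stands still between calls to the robot, and variables do not carry over. Pictures are saved under pics/ and viewed, at most 14 in all, crops included, and the job is handed in when it is done.

```bash
ls; mkdir -p pics
python3 - <<'E'
from rig import env, fingers, vision, job
import cv2, numpy as np
for n in ("scene","side","wrist"):
    c=vision.camera(n); cv2.imwrite(f"pics/{n}0.png",c["img"][:,:,::-1])
    print(n,{k:v for k,v in c.items() if k!="img"})
print(env.read_state())
E
```

```text
pics
scene {'vertical_fov': 42.549790679595894, 'cx': 322.22598230051574, 'cy': 244.48932768784147, 'position': array([1.44822924, 0.17556442, 1.18111101]), 'orientation': array([-1.6923847 , -1.95307891,  0.72351028])}
side {'vertical_fov': 42.76848308818961, 'cx': 318.24068533450907, 'cy': 244.5050664472176, 'position': array([-0.33315323,  1.04000317,  0.87051908]), 'orientation': array([-0.84706081,  2.30376828, -1.33670924])}
wrist {'vertical_fov': 58.86051059395397, 'cx': 325.0735736711409, 'cy': 245.54939278626938, 'position': array([0.62418305, 0.08340793, 0.38387619]), 'orientation': array([ 2.84432523e+00,  2.63121271e-03, -4.29765412e-04])}
{'clock': 0.15, 'joint_pos': array([-1.05596032e-01,  4.91426744e-01,  1.55928156e+00,  2.88227064e-05,
        1.09170641e+00, -1.05566997e-01]), 'qd': array([ 1.36826639e-04, -1.97329201e-03, -1.23451953e-03,  6.12394007e-05,
       -7.30725653e-04, -4.23588217e-04]), 'joint_efforts': array([ 3.16444048e-04, -6.12899423e+01, -2.58276522e+01,  6.91918633e-02,
        4.73701756e-02, -5.07232733e-05]), 'tcp_pos': array([6.24899339e-01, 4.08689243e-05, 2.91802060e-01]), 'ee_rot': array([-2.22102498e+00, -2.22093096e+00,  7.80373440e-04]), 'wrist_force': array([ 0.04950555, -0.13134069,  0.184221  ]), 'torque': array([0.01364417, 0.01544746, 0.0222374 ]), 'finger_force': 0.0, 'gripper_width': 0.09501054330420984}
```

View pics/scene0.png

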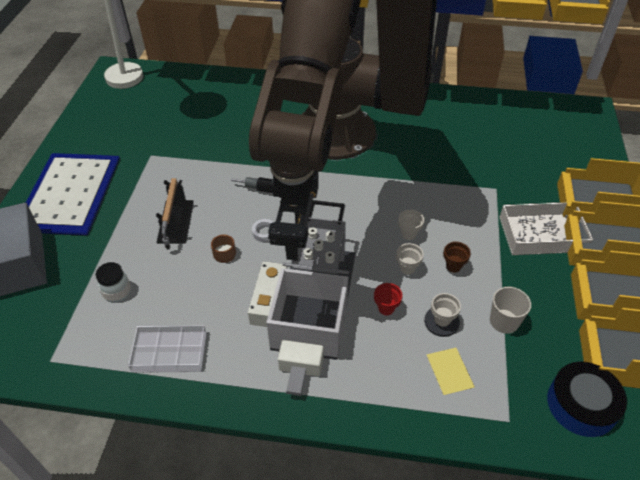

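View pics/side0.png

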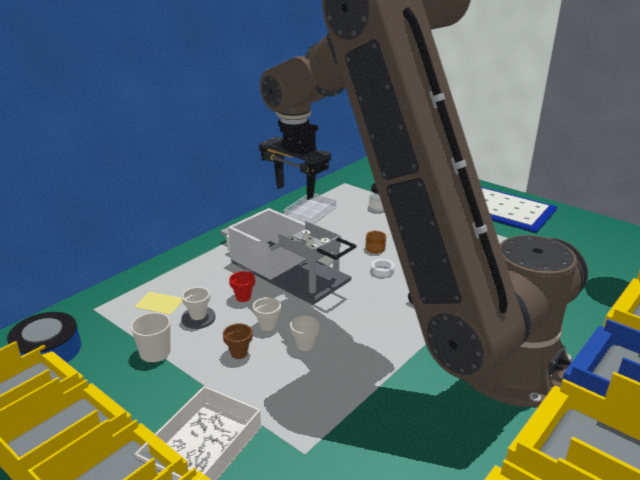

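```bash
cat > h.py <<'E'
from rig import env, fingers, vision, job
import cv2, numpy as np
from scipy.spatial.transform import Rotation as R
def snap(n,f=None):
    c=vision.camera(n); c["bgr"]=np.ascontiguousarray(c["img"][:,:,::-1])
    c["f"]=240/np.tan(np.radians(c["vertical_fov"]/2)); c["R"]=R.from_rotvec(c["orientation"]).as_matrix()
    if f: cv2.imwrite(f"pics/{f}.png",c["bgr"])
    return c
def ray(c,u,v): return c["R"]@np.array([(u-c["cx"])/c["f"],(v-c["cy"])/c["f"],1.])
def cast(c,u,v,z):
    d=ray(c,u,v); return c["position"]+d*(z-c["position"][2])/d[2]
def proj(c,p):
    q=c["R"].T@(np.array(p)-c["position"]); return np.array([c["cx"],c["cy"]])+c["f"]*q[:2]/q[2]
def tri(c1,p1,c2,p2):
    A=[];b=[]
    for c,p in((c1,p1),(c2,p2)):
        d=ray(c,*p); d/=np.linalg.norm(d); P=np.eye(3)-np.outer(d,d); A.append(P); b.append(P@c["position"])
    return np.linalg.lstsq(np.vstack(A),np.hstack(b),rcond=None)[0]
def down(a):  # tool x at yaw a, pointing down; fingers close along (sin a,-cos a)
    return R.from_matrix(np.array([[np.cos(a),np.sin(a),0],[np.sin(a),-np.cos(a),0],[0,0,-1.]]).T).as_rotvec()
E
python3 - <<'E'
from h import *
c=snap("scene")
for n,u,v,z in [("cupA",411,222,.05),("cupB",410,256,.05),("holdercup",446,304,.06),("brown",456,254,.05),("red",388,294,.05),("pot",223,247,.03),("canister",510,305,.06),("jar",112,275,.07),("tape",264,230,.02),("brush near",173,180,.08),("brush far",168,240,.08),("roundpad",272,272,.056),("sqpad",264,299,.056),("hopper c",310,300,.1),("barL",342,212,.133),("cradle c",175,222,0)]:
    print(n,cast(c,u,v,z)[:2].round(3))
b=c["bgr"]
cr=np.hstack([cv2.resize(b[170:270,130:250],None,fx=3,fy=3,interpolation=2),cv2.resize(b[190:290,240:360],None,fx=3,fy=3,interpolation=2)])
cv2.imwrite("pics/c1.png",cr)
E
```

```text
cupA [0.384 0.245]
cupB [0.494 0.248]
holdercup [0.63  0.333]
brown [0.473 0.357]
red [0.613 0.205]
pot [ 0.514 -0.206]
canister [0.612 0.473]
jar [ 0.664 -0.422]
tape [ 0.436 -0.12 ]
brush near [ 0.351 -0.373]
brush far [ 0.552 -0.324]
roundpad [ 0.593 -0.066]
sqpad [ 0.671 -0.069]
hopper c [0.69  0.039]
barL [0.453 0.078]
cradle c [ 0.424 -0.361]
```

View pics/c1.png

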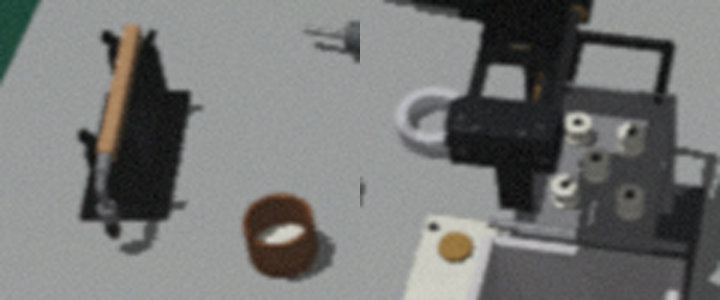

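Run:
```python
from h import *
import pickle
S={}
for n,p in [("w1",(.50,-.25,.42)),("w2",(.60,.06,.42)),("w3",(.52,.32,.42))]:
    env.movep(p,down(np.pi/2)); env.wait(.3)
    S[n]=snap("wrist",n)
S["sc"]=snap("scene","sc2"); S["sd"]=snap("side","sd2")
pickle.dump(S,open("s.pkl","wb")); print(env.read_state()["clock"])
```

```text
4.8167
```

View pics/w1.png

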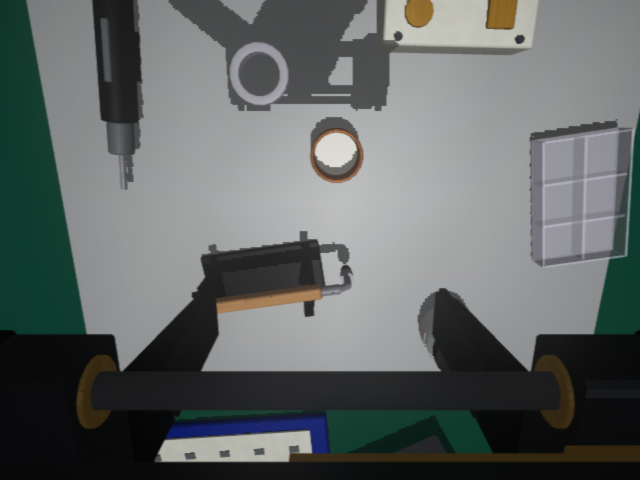

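View pics/w2.png

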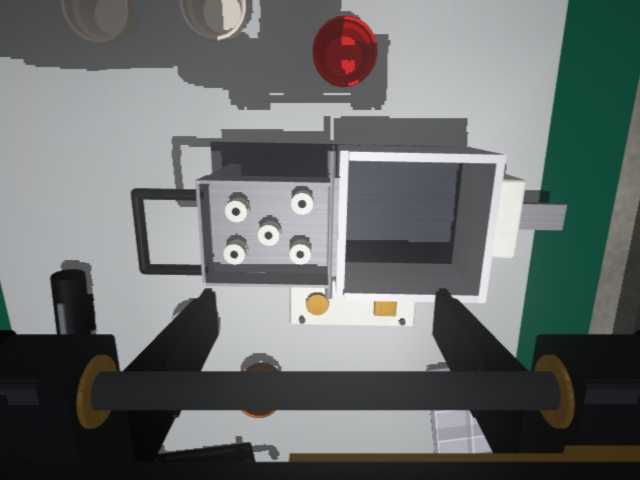

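View pics/w3.png

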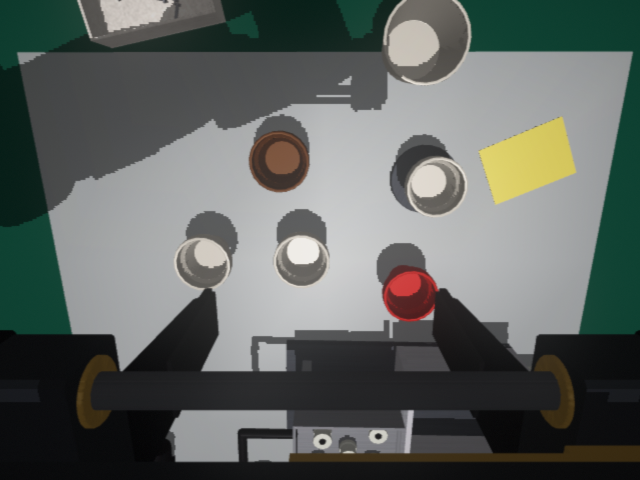

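```bash
cat >> h.py <<'E'
def mask(c,lo,hi): return cv2.inRange(cv2.cvtColor(c["bgr"],cv2.COLOR_BGR2HSV),lo,hi)
def big(m,box=None):
    if box: k=np.zeros_like(m); x0,y0,x1,y1=box; k[y0:y1,x0:x1]=m[y0:y1,x0:x1]; m=k
    cs=cv2.findContours(m,cv2.RETR_EXTERNAL,cv2.CHAIN_APPROX_NONE)[0]
    return max(cs,key=cv2.contourArea)
def circ(c,u,v,z,rad,w=45):
    """centre of a rim circle (radius rad, height z) near pixel u,v: warp to the rim plane at 0.5 mm/px, Hough"""
    p0=cast(c,u,v,z); s=2000; h=.07
    src=np.array([proj(c,[p0[0]+sx*h,p0[1]+sy*h,z]) for sx,sy in((-1,-1),(1,-1),(1,1),(-1,1))],np.float32)
    n=int(2*h*s); dst=np.array([(0,0),(n,0),(n,n),(0,n)],np.float32)
    g=cv2.warpPerspective(cv2.cvtColor(c["bgr"],cv2.COLOR_BGR2GRAY),cv2.getPerspectiveTransform(src,dst),(n,n))
    g=cv2.GaussianBlur(g,(7,7),0)
    r=cv2.HoughCircles(g,cv2.HOUGH_GRADIENT,1.5,200,param1=60,param2=15,minRadius=int((rad-.002)*s),maxRadius=int((rad+.002)*s))
    if r is None: return None
    x,y,q=r[0][0]; return np.array([p0[0]-h+x/s,p0[1]-h+y/s,q/s])
E
python3 - <<'E'
from h import *
import pickle
S=pickle.load(open("s.pkl","rb"))
for n,k,u,v,z,r in [("A","w3",203,262,.06,.032),("B","w3",302,260,.06,.032),("holder","w3",436,187,.07,.032),("red","w3",410,293,.06,.032),("brown","w3",280,160,.06,.032),("pot","w1",337,155,.045,.029),
  ("A","sc",411,215,.06,.032),("B","sc",410,250,.06,.032),("holder","sc",446,299,.07,.032),("pot","sc",223,242,.045,.029)]:
    print(n,k,circ(S[k],u,v,z,r))
c=S["w2"]
print("bar",cast(c,137,190,.133),cast(c,142,270,.133))
print("hopper far rim",cast(c,500,157,.11),cast(c,487,299,.11))
m=mask(c,(10,120,100),(30,255,255))
for box in((300,290,332,320),(370,295,400,320)):
    k=big(m,box); M=cv2.moments(k); print("pad",box,cast(c,M["m10"]/M["m00"],M["m01"]/M["m00"],.056),cv2.minAreaRect(k))
c=S["w1"];m=mask(c,(5,80,60),(25,255,255)); k=big(m,(180,270,335,320)); b=cv2.boxPoints(cv2.minAreaRect(k))
print(b,[cast(c,*p,.088)[:2].round(3) for p in b])
env.movep((.45,-.31,.36),down(np.pi/2)); env.wait(.3); snap("wrist","w4"); s=snap("wrist")
pickle.dump(s,open("w4.pkl","wb"))
for p in [(.35,-.34,.139),(.55,-.1,.18)]:
  for a in (0.1,.1+np.pi): print(a,env.ik(p,down(a)))
E
```

```text
A w3 [0.38138204 0.24251482 0.03105   ]
B w3 [0.49277284 0.24418252 0.031875  ]
holder w3 [0.62010845 0.34015871 0.033525  ]
red w3 [0.61946866 0.20257919 0.031875  ]
brown w3 [0.47144155 0.35633883 0.031725  ]
pot w1 [ 0.51187838 -0.20907527  0.027975  ]
A sc [0.37985468 0.24643259 0.030975  ]
B sc [0.4288559  0.25352085 0.033525  ]
holder sc [0.63696801 0.33195672 0.0327    ]
pot sc [ 0.54506639 -0.19186978  0.02805   ]
bar [0.43100886 0.07838826 0.133     ] [0.42591533 0.00205164 0.133     ]
hopper far rim [0.76218945 0.10554453 0.11      ] [ 0.76621726 -0.03806516  0.11      ]
pad (300, 290, 332, 320) [ 0.59001366 -0.06898194  0.056     ] ((317.0, 304.0), (20.0, 20.0), 90.0)
pad (370, 295, 400, 320) [ 0.66989933 -0.0743703   0.056     ] ((384.5, 308.5), (13.0, 21.0), 90.0)
[[214.13873 298.17365]
 [319.64984 283.9702 ]
 [321.67633 299.02435]
 [216.16522 313.22778]] [array([ 0.38 , -0.356]), array([ 0.494, -0.339]), array([ 0.496, -0.356]), array([ 0.381, -0.374])]
0.1 [-9.06373841e-01  5.32032022e-01  2.03873065e+00 -8.88178420e-16
  5.70829982e-01  5.64422485e-01]
3.241592653589793 [-9.06373841e-01  5.32032022e-01  2.03873065e+00 -1.33226763e-15
  5.70829982e-01 -2.57717017e+00]
0.1 [-2.98013768e-01  5.39004299e-01  1.83641038e+00 -8.88178420e-16
  7.66177973e-01  1.17278256e+00]
3.241592653589793 [-2.98013768e-01  5.39004299e-01  1.83641038e+00 -4.44089210e-16
  7.66177973e-01 -1.96881009e+00]
```

View pics/w4.png

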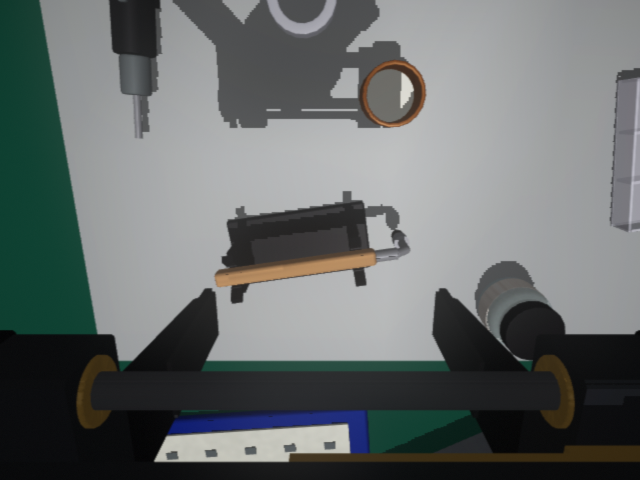

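Run:
```python
from h import *
import pickle
c=pickle.load(open("w4.pkl","rb"))
m=mask(c,(5,80,60),(25,255,255)); k=big(m,(180,200,420,300)); b=cv2.boxPoints(cv2.minAreaRect(k))
print(b.round(1).tolist(),[cast(c,*p,.084)[:2].round(4).tolist() for p in b])
# handle: silhouette mid line on axis plane
W=np.array([cast(c,*p,.084)[:2] for p in b]); o=W[np.argsort(W[:,0])]
l=o[:2].mean(0); r=o[2:].mean(0); psi=np.arctan2(*(r-l)[::-1]); L=np.linalg.norm(r-l)
org=l+(r-l)*87/150; print("brush",org,"yaw",psi,"len",L)
print("tip-ish",cast(c,398,236,.018),"pred",org+.092*np.array([np.cos(psi),np.sin(psi)]))
print("pot",circ(c,392,93,.045,.029))
```

```text
[[213.89999389648438, 270.1000061035156], [374.0, 247.0], [376.6000061035156, 264.79998779296875], [216.39999389648438, 287.79998779296875]] [[0.3473, -0.3631], [0.4941, -0.3405], [0.497, -0.3576], [0.3484, -0.3807]]
brush [ 0.43351046 -0.358663  ] yaw 0.15343467211264247 len 0.1494388564516173
tip-ish [ 0.52709396 -0.34874365  0.018     ] pred [ 0.52442964 -0.34460233]
pot [ 0.51145597 -0.20855824  0.02805   ]
```

```bash
cat >> h.py <<'E'
BR=np.array([.4335,-.3587]); PSI=.1534; DB=down(PSI)
BX=np.array([np.cos(PSI),np.sin(PSI)])
def st(t=""):
    s=env.read_state(); print(t,"clk",round(s["clock"],1),"tcp",s["tcp_pos"].round(4),"F",s["wrist_force"].round(1),"gw",round(s["gripper_width"],4),"ff",round(s["finger_force"],1)); return s
E
python3 - <<'E'
from h import *
env.movep([*BR,.24],DB); fingers.move_gripper(.04); env.servo_line([*BR,.139],max_speed=.1)
st("pre"); fingers.move_gripper(0.0); st("grip")
env.servo_line([*BR,.26],max_speed=.12); s=st("up")
snap("scene","sc5"); snap("side","sd5"); c=snap("wrist","w5")
im=np.hstack([cv2.resize(cv2.imread("pics/sc5.png")[130:280,100:260],(400,375)),cv2.resize(cv2.imread("pics/w5.png"),(400,375))]); cv2.imwrite("pics/v5.png",im)
print("pot",circ(c,*proj(c,[.511,-.208,.045]),.045,.029), proj(c,[.511,-.208,.045]))
t=[*(BR+.092*BX),.26-.059-.062]; print(proj(c,t),proj(snap("scene"),t))
E
```

```text
pre clk 10.9 tcp [ 0.4337 -0.3589  0.1395] F [-0.3 -1.1 -0. ] gw 0.0402 ff 0.0
grip clk 11.4 tcp [ 0.4336 -0.3588  0.1392] F [-1.1 -0.   2.9] gw 0.0139 ff 30.0
up clk 12.6 tcp [ 0.4333 -0.3585  0.2593] F [-0.1 -0.8 -1.4] gw 0.0135 ff 30.0
pot [ 0.510375 -0.208625  0.0288  ] [123.44993303  87.99116931]
[326.65278878  93.3954411 ] [157.97514452 213.6345582 ]
```

View pics/v5.png

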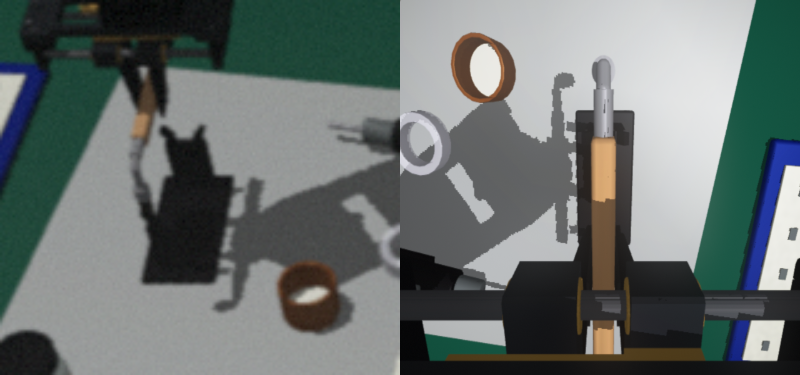

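Run:
```python
from h import *
w=snap("wrist");s=snap("scene");d=snap("side")
B=np.array([*BR,.2]); X=np.array([*BX,0]); 
for n,p in [("tip",B+.092*X-[0,0,.062]),("bend",B+.092*X),("hend",B+.063*X),("rear",B-.087*X)]: print(n,proj(w,p).round(),proj(s,p).round(1),proj(d,p).round(1))
a=cv2.resize(s["bgr"][170:230,130:190],(400,400),interpolation=2)
u,v=proj(d,B+.092*X).astype(int); 
a=np.hstack([a,cv2.resize(d["bgr"][v-30:v+30,u-30:u+30],(400,400),interpolation=2)]); print(u,v)
cv2.imwrite("pics/v6.png",a)
```

```text
tip [326.  94.] [158.1 213.9] [402.3 187.5]
bend [327.  85.] [152.5 195. ] [403.8 167.4]
hend [327. 172.] [154.6 186. ] [413.3 169.6]
rear [326. 503.] [164.9 143.2] [464.7 181. ]
403 167
```

View pics/v6.png

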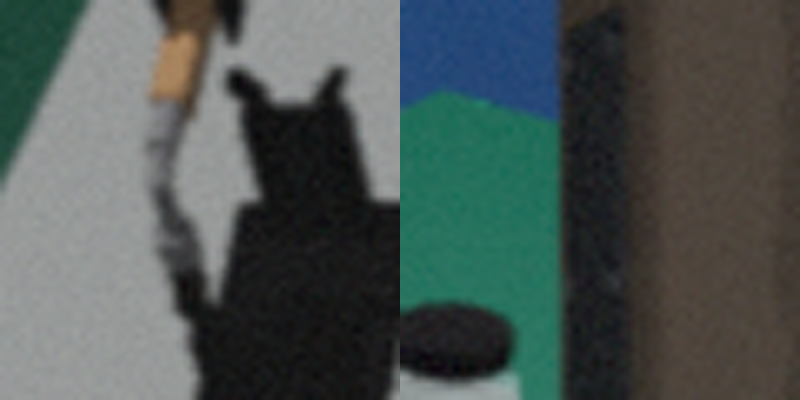

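```bash
cat >> h.py <<'E'
def tip(p,z): return [*(np.array(p[:2])-.092*BX),z+.121]
def dip(pot):
    env.movep(tip(pot,.139),DB); c=snap("wrist"); pr=proj(c,[*pot[:2],.045]); q=circ(c,*pr,.045,.029); print("pot?",q,pr)
    if q is not None and np.linalg.norm(q[:2]-pot[:2])<.006:
        env.servo_line(tip(pot,.014),max_speed=.1,contact_N=8) and print("contact"); s=st("dip"); env.wait(.4); env.servo_line(tip(pot,.139),max_speed=.15); return True
    cv2.imwrite("pics/potchk.png",c["bgr"]); return False
def pad(p):
    env.movep(tip(p,.139),DB); env.servo_line(tip(p,.07),max_speed=.12)
    print("touch",env.servo_line(tip(p,.050),max_speed=.02,contact_N=3)); st("pad"); env.wait(.4)
    env.servo_line(tip(p,.139),max_speed=.12)
E
python3 - <<'E'
from h import *
if dip(np.array([.5112,-.2087])): pad([.590,-.069])
w=snap("wrist","w7"); st()
E
```

```text
pot? [ 0.511325 -0.207825  0.028725] [325.65990867 101.50990185]
dip clk 15.0 tcp [ 0.4204 -0.2229  0.1354] F [-0.9 -0.5 -0.1] gw 0.0138 ff 30.0
touch True
pad clk 18.5 tcp [ 0.499  -0.083   0.1758] F [0.3 0.5 1.8] gw 0.0137 ff 30.0
 clk 19.8 tcp [ 0.4988 -0.083   0.2592] F [-0.4  0.1 -0.6] gw 0.0135 ff 30.0
```

Run:
```python
from h import *
if dip(np.array([.5112,-.2087])):
    pad([.670,-.0735])
    w=snap("wrist","w8"); s=snap("scene","s8"); st()
    cv2.imwrite("pics/v8.png",np.hstack([cv2.resize(w["bgr"][0:240],(533,200*1)),cv2.resize(s["bgr"][230:330,200:300],(200,200))]))
```

```text
pot? [ 0.513575 -0.236325  0.0297  ] [325.58397488 100.59705481]
```

View pics/potchk.png

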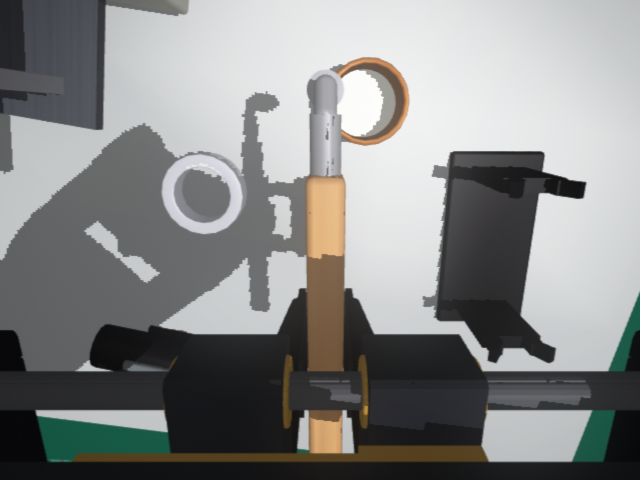

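Run:
```python
from h import *
c=snap("wrist"); p=cast(c,367,101,.045)[:2]; q=circ(c,367,101,.045,.029); print(p,q)
q=q[:2]
assert np.linalg.norm(p-q)<.005
if dip(q):
    pad([.670,-.0735])
    w=snap("wrist","w8"); s=snap("scene","s8"); st()
    cv2.imwrite("pics/v8.png",np.hstack([cv2.resize(w["bgr"][0:240],(533,200*1)),cv2.resize(s["bgr"][230:330,200:300],(200,200))]))
```

```text
[ 0.51566079 -0.23612682] [ 0.5142858  -0.23750182  0.02805   ]
pot? [ 0.51516079 -0.23737682  0.0279    ] [325.52515766 101.81728579]
dip clk 22.3 tcp [ 0.4235 -0.2516  0.1355] F [-0.3 -0.  -0.2] gw 0.0136 ff 30.0
touch True
pad clk 26.1 tcp [ 0.5789 -0.0875  0.1746] F [0.2 0.5 2.2] gw 0.0138 ff 30.0
 clk 27.4 tcp [ 0.5788 -0.0875  0.2591] F [-0.1  0.3  0.2] gw 0.0137 ff 30.0
```

View pics/v8.png

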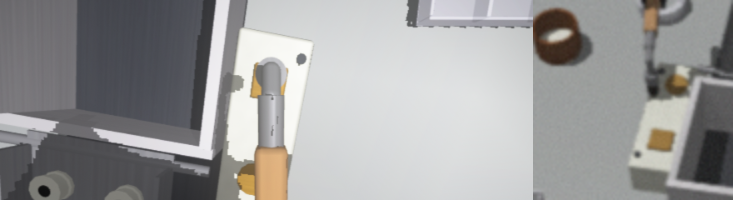

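Run:
```python
from h import *
c=snap("wrist"); print(proj(c,[.670,-.0735,.056]),proj(c,[.590,-.069,.056]))
s=snap("scene"); m=mask(s,(10,110,80),(30,255,255))
for u,v in((272,272),(264,299)):
    k=big(m,(u-14,v-12,u+14,v+12)); M=cv2.moments(k); print(cv2.contourArea(k),cast(s,M["m10"]/M["m00"],M["m01"]/M["m00"],.055))
m=mask(c,(12,120,80),(30,255,255)); cs=cv2.findContours(m[:240],0,2)[0]
for k in cs:
    if cv2.contourArea(k)>40: print(cv2.boundingRect(k),[cast(c,*p,.056)[:2].round(3) for p in cv2.boxPoints(cv2.minAreaRect(k))])
```

```text
[326.13195979  98.79849131] [302.37672822 215.44428395]
29.5 [ 0.58832274 -0.06608051  0.055     ]
76.0 [ 0.6718819  -0.06953601  0.055     ]
(285, 198, 22, 36) [array([ 0.6  , -0.055]), array([ 0.603, -0.069]), array([ 0.578, -0.074]), array([ 0.575, -0.059])]
(302, 89, 11, 28) [array([ 0.657, -0.059]), array([ 0.674, -0.057]), array([ 0.675, -0.063]), array([ 0.658, -0.066])]
```

Run:
```python
from h import *
env.movep([*BR,.26],DB); env.servo_line([*BR,.16],max_speed=.15); env.servo_line([*BR,.1385],max_speed=.03,contact_N=4); st("lay")
fingers.move_gripper(.04); st(); env.servo_line([*BR,.24],max_speed=.15)
env.movep((.45,-.31,.36),down(np.pi/2)); env.wait(.2); c=snap("wrist","w9"); 
m=mask(c,(5,80,60),(25,255,255)); k=big(m,(180,200,420,300)); b=cv2.boxPoints(cv2.minAreaRect(k)); print(b.round(1).tolist())
env.movep((.52,.12,.34),down(np.pi/2)); env.wait(.2); c=snap("wrist","w10"); import pickle; pickle.dump(c,open("w10.pkl","wb"))
a=cv2.imread("pics/w9.png")[180:320,180:440]
cv2.imwrite("pics/v9.png",np.vstack([cv2.resize(a,(300,160)).copy(),np.zeros((1,300,3),np.uint8)])); 
big_=np.zeros((600,800,3),np.uint8); big_[:440,:587]=cv2.resize(c["bgr"],(587,440)); big_[440:600,:297]=cv2.resize(a,(297,160)); cv2.imwrite("pics/v9.png",big_)
```

```text
lay clk 30.2 tcp [ 0.4335 -0.3587  0.139 ] F [0.8 0.4 5.4] gw 0.0134 ff 30.0
 clk 30.9 tcp [ 0.4334 -0.3585  0.1388] F [0.2 0.  1. ] gw 0.04 ff 0.0
[[213.8000030517578, 269.1000061035156], [374.1000061035156, 245.60000610351562], [376.70001220703125, 263.6000061035156], [216.5, 287.0]]
```

View pics/v9.png

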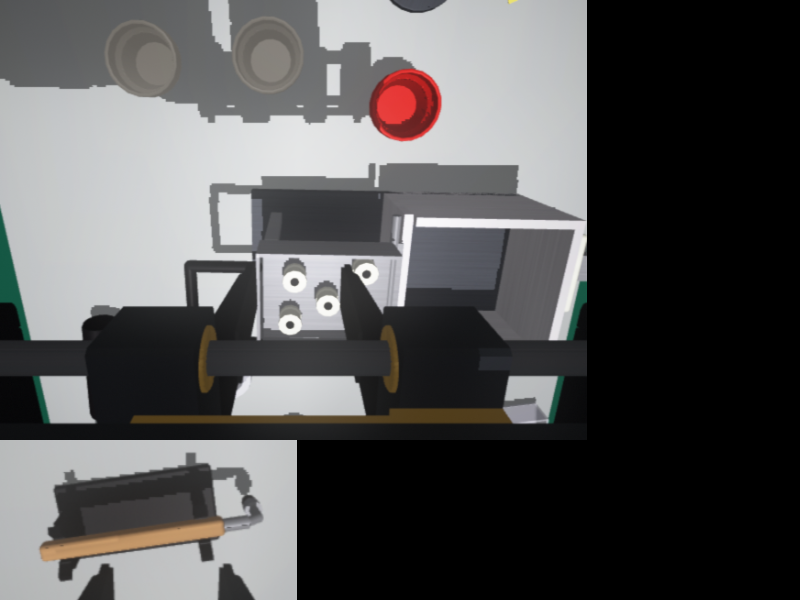

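Run:
```python
from h import *
import pickle
fingers.move_gripper(.095)
env.movep((.50,.05,.40),down(np.pi/2)); env.wait(.3); c=snap("wrist","w11"); pickle.dump(c,open("w11.pkl","wb"))
cv2.imwrite("pics/v11.png",cv2.resize(c["bgr"][120:345,150:550],(800,450),interpolation=cv2.INTER_CUBIC)); st()
```

```text
clk 36.9 tcp [0.5001 0.0505 0.3994] F [ 1.5  0.1 -0.1] gw 0.0952 ff 0.0
```

View pics/v11.png

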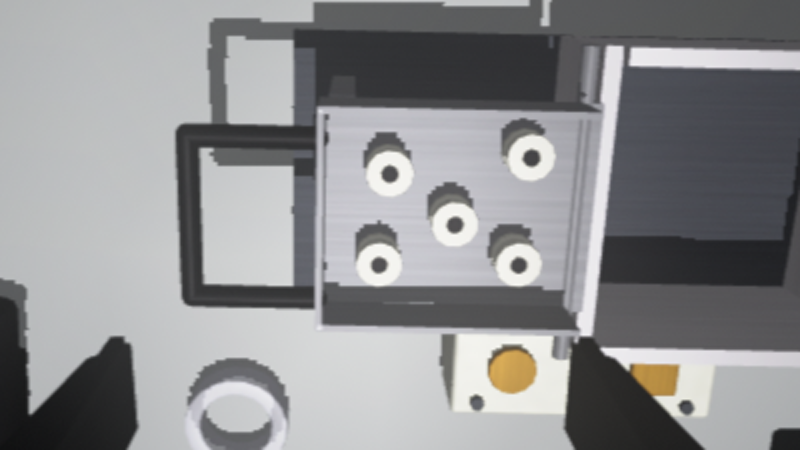

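Run:
```python
from h import *
import pickle
c=pickle.load(open("w11.pkl","rb"))
f=lambda x,y,z: cast(c,150+x/2,120+y/2,z)[:2].round(4)
print("bar",f(189,137,.133),f(194,296,.133),"mid",f(191.5,217,.133))
print("rear rim",f(320,107,.138),f(320,327,.138)); print("near wall top",f(615,48,.1),f(588,330,.1))
print("arms",f(190,137,.133),f(315,138,.133),f(195,296,.133),f(310,297,.133))
print("hopper right wall top",f(590,358,.11),f(795,358,.11))
m=(c["bgr"].max(2)<75).astype(np.uint8)*255
v=[(r,np.where(m[r,232:262])[0]) for r in (195,210,225,240,255)]
for r,k in v:
    mid=232+(k.min()+k.max())/2; print(r,mid,len(k),cast(c,mid,r,.133)[:2].round(4))
```

```text
bar [0.431  0.0744] [0.4294 0.0029] mid [0.4302 0.0395]
rear rim [0.4867 0.0879] [ 0.486  -0.0098]
near wall top [0.6178 0.1096] [ 0.6172 -0.0265]
arms [0.4314 0.0744] [0.4843 0.0742] [0.4299 0.0029] [0.4814 0.0026]
hopper right wall top [ 0.6164 -0.0371] [ 0.7163 -0.0367]
195 243.5 10 [0.4298 0.0689]
210 243.5 10 [0.4291 0.0559]
225 244.5 10 [0.4293 0.0426]
240 244.5 10 [0.4286 0.029 ]
255 245.5 10 [0.4287 0.0152]
```

```bash
cat >> h.py <<'E'
BAR=np.array([.4295,.0392]); FY=-.012; DF=down(np.pi/2+FY); FX=np.array([np.cos(FY),np.sin(FY)]); HG=BAR+.175*FX; PH0=np.arctan2(29,175)
def barpose(t,dz=0): return [*(HG-.1774*np.cos(PH0+t)*FX),.104+.1774*np.sin(PH0+t)+.059+dz]
def arc(ts,v=.12):
    for t in ts:
        env.servo_line(barpose(t),max_speed=v); F=env.read_state()["wrist_force"]
        print(round(t,2),F.round(1),end=" ")
        if np.linalg.norm(F)>60: print("STOP"); return False
    print(); return True
E
python3 - <<'E'
from h import *
env.movep(barpose(0,.08),DF); fingers.move_gripper(.04); env.servo_line(barpose(0),max_speed=.1); st("pre")
fingers.move_gripper(0); st("grip")
if arc(np.arange(.1,.45,.1)): arc(np.arange(.5,1.46,.1))
st("top"); snap("scene","s12")
E
```

```text
pre clk 39.5 tcp [0.4297 0.0392 0.1924] F [-0.5 -0.7  0.3] gw 0.0396 ff 0.0
grip clk 40.1 tcp [0.4296 0.0392 0.1921] F [ 0.3 -0.2  1.6] gw 0.0092 ff 30.0
0.1 [-0.1 -1.3 -2.4] 0.2 [ 0.9 -3.  -3.2] 0.3 [-1.6 -3.6 -1.5] 0.4 [-5.3 -5.2  1.4] 
0.5 [-9.9 -5.9  6. ] 0.6 [-13.9  -6.    9.4] 0.7 [-14.8  -5.7  14.2] 0.8 [-12.8  -4.2  14.8] 0.9 [-9.6 -5.5 13.8] 1.0 [-5.6 -4.6 11.5] 1.1 [-5.4 -4.3 11.4] 1.2 [-2.8 -5.9  7.7] 1.3 [-0.9 -5.1  7.1] 1.4 [-0.8 -5.6  6.6] 
top clk 44.3 tcp [0.6039 0.0366 0.3404] F [-0.8 -5.6  6.6] gw 0.0088 ff 30.0
```

Run:
```python
from h import *
arc([1.48],.05); env.wait(.8); c=snap("scene"); d=snap("side")
cv2.imwrite("pics/v13.png",np.hstack([cv2.resize(c["bgr"][190:370,230:390],(400,450)),cv2.resize(d["bgr"][170:310,200:360],(400,450))])); st()
```

```text
1.48 [ 0.2 -7.3  4.4] 
 clk 45.7 tcp [0.6175 0.0364 0.3396] F [-0.3 -4.9  3.5] gw 0.0089 ff 30.0
```

View pics/v13.png

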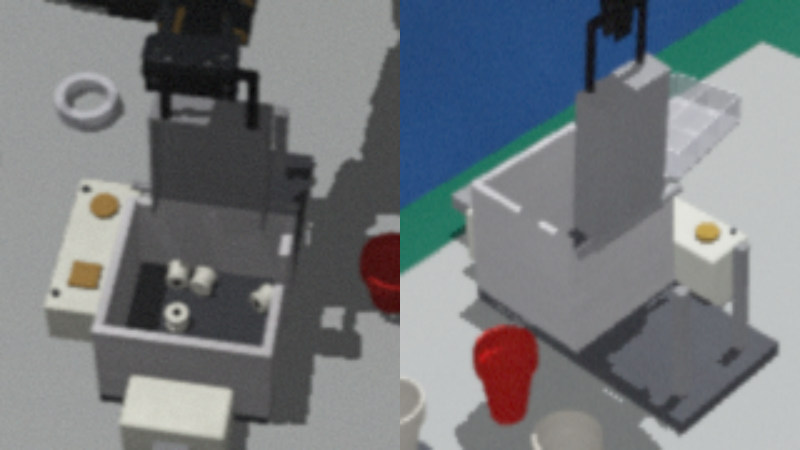

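Run:
```python
from h import *
ok=arc(np.r_[np.arange(1.4,.05,-.1),0.0]); st("down")
if ok:
    arc([-.005],.03); fingers.move_gripper(.04); env.wait(.2); env.servo_line(barpose(0,.1),max_speed=.15); fingers.move_gripper(.095)
    env.movep((.62,.09,.42),down(np.pi/2)); env.wait(.2); c=snap("wrist","w14"); st()
    cv2.imwrite("pics/v14.png",c["bgr"][100:340,100:560])
```

```text
1.4 [ 0.7 -4.8  2.1] 1.3 [ 0.3 -4.6 -1.6] 1.2 [ 1.  -2.  -4.3] 1.1 [ 0.3  0.9 -1.8] 1.0 [ 0.6  4.9 -1.8] 0.9 [ 1.9  5.8 -2.2] 0.8 [-0.6  7.  -1.2] 0.7 [0.2 6.7 0.4] 0.6 [-1.3  7.  -0.1] 0.5 [-1.8  7.4  1.2] 0.4 [-1.8  6.5  0.2] 0.3 [-2.5  7.4 -0.3] 0.2 [-3.1  7.   0.2] 0.1 [-3.7  6.1 -0.4] 0.0 [-2.   5.  -1.4] 
down clk 50.1 tcp [0.4299 0.0393 0.1917] F [-2.   5.  -1.4] gw 0.0093 ff 30.0
-0.01 [-3.4  5.3 -1.2] 
 clk 54.4 tcp [0.6195 0.0897 0.4199] F [-0.6  0.8  0.3] gw 0.095 ff 0.0
```

View pics/v14.png

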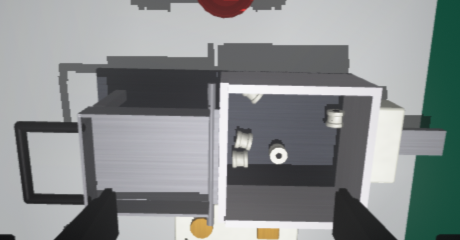

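```bash
cat >> h.py <<'E'
def look(p,z,rad=.032,dx=0,h=.36):
    env.movep((p[0]+dx,p[1]+.037,h),down(np.pi/2)); env.wait(.25); c=snap("wrist")
    q=circ(c,*proj(c,[*p[:2],z]),z,rad); return q,c
E
python3 - <<'E'
from h import *
env.movep((.52,.32,.42),down(np.pi/2)); env.wait(.2); c=snap("wrist")
cups={"A":(.3814,.2425,.06),"B":(.4928,.2442,.06),"H":(.6201,.3402,.07)}
for n,p in cups.items():
    q=circ(c,*proj(c,p),p[2],.032); r=[]
    if q is None: print(n,None); continue
    pts=np.array([proj(c,[q[0]+.030*np.cos(t),q[1]+.030*np.sin(t),p[2]]) for t in np.linspace(0,6,30)]).astype(int)
    hsv=cv2.cvtColor(c["bgr"],cv2.COLOR_BGR2HSV); print(n,q,"S",np.median(hsv[pts[:,1],pts[:,0],1]))
for n,p in cups.items():
    for dx in ((0,) if n=="A" else (0,-.04)):
        print(n,dx,look(p,p[2],dx=dx)[0])
st()
E
```

```text
A [0.381525 0.241875 0.031875] S 19.0
B [0.492925 0.245075 0.03105 ] S 18.0
H [0.634475 0.332075 0.03105 ] S 19.0
A 0 [0.380775 0.241875 0.031875]
B 0 [0.493675 0.244325 0.031875]
B -0.04 [0.490675 0.246575 0.030975]
H 0 [0.636725 0.329075 0.032625]
H -0.04 [0.635975 0.334325 0.031875]
 clk 59.7 tcp [0.5807 0.3771 0.3597] F [-0.1  0.3 -0. ] gw 0.0953 ff 0.0
```

```bash
cat >> h.py <<'E'
def fit(c,p,z,rad=.032):
    """refine rim centre near p: outermost strong radial step near rad, robust circle fit with fixed radius"""
    from scipy.optimize import least_squares
    g=cv2.GaussianBlur(cv2.cvtColor(c["bgr"],cv2.COLOR_BGR2GRAY),(3,3),0).astype(np.float32)
    p=np.array(p[:2],float)
    for w in (.008,.005,.004):
        P=[]
        for t in np.linspace(0,2*np.pi,120,endpoint=False):
            d=np.array([np.cos(t),np.sin(t)]); rr=np.arange(rad-w,rad+w,.0004)
            uv=np.array([proj(c,[*(p+r*d),z]) for r in rr],np.float32)
            v=cv2.remap(g,uv[:,:1],uv[:,1:],cv2.INTER_LINEAR).ravel(); e=v[:-4]-v[4:]  # bright rim -> darker outside
            i=e.argmax()
            if e[i]>15: P.append(p+rr[i+2]*d)
        P=np.array(P)
        if len(P)<25: return None
        s=least_squares(lambda x:np.hypot(*(P-x[:2]).T)-x[2],[*p,rad],loss="soft_l1",f_scale=.0007)
        p=s.x[:2]
    return np.array([*p,s.x[2],len(P),1000*np.median(abs(s.fun))])
E
python3 - <<'E'
from h import *
p=(.6355,.332)
for dx,dy,h in [(0,0,.36),(-.05,0,.36),(.05,0,.36),(0,.04,.36),(0,-.04,.36),(0,0,.30)]:
    env.movep((p[0]+dx,p[1]+.037+dy,h),down(np.pi/2)); env.wait(.25); c=snap("wrist"); print(fit(c,p,.07),circ(c,*proj(c,[*p,.07]),.07,.032))
for p in [(.4932,.2447),(.381,.242)]:
    q,c=look(p,.06); print("cup",q,fit(c,p,.06))
st()
E
```

```text
[6.37095331e-01 3.30698933e-01 3.11971887e-02 6.10000000e+01
 1.75378919e-01] [0.636375 0.349375 0.033525]
[6.36718938e-01 3.30614197e-01 3.12909875e-02 6.10000000e+01
 1.39772188e-01] [0.637125 0.329875 0.031875]
[6.37312021e-01 3.30582677e-01 3.12596982e-02 7.70000000e+01
 1.68967662e-01] [0.637875 0.330625 0.031875]
[6.37207203e-01 3.30708357e-01 3.12428447e-02 5.30000000e+01
 1.53192537e-01] [0.637125 0.355375 0.033525]
[6.36957688e-01 3.30712794e-01 3.11795313e-02 6.50000000e+01
 2.05150909e-01] [0.636375 0.342625 0.033525]
[6.37138425e-01 3.30700898e-01 3.12442970e-02 9.00000000e+01
 5.90994217e-02] [0.636375 0.350875 0.033525]
cup [0.492575 0.245575 0.030975] [4.92580479e-01 2.48949766e-01 2.90502901e-02 5.10000000e+01
 4.33958674e-02]
cup [0.380375 0.269125 0.03105 ] [3.80329338e-01 2.46323728e-01 2.89918265e-02 4.80000000e+01
 2.86024333e-02]
 clk 65.6 tcp [0.3817 0.279  0.3597] F [-0.9  0.8  0.1] gw 0.0948 ff 0.0
```

```bash
sed -i 's/def fit(c,p,z,rad=.032):/def fit(c,p,z,rad=.032,sg=1,ws=(.008,.005,.004),th=15):/; s/for w in (.008,.005,.004):/for w in ws:/; s/e=v\[:-4\]-v\[4:\] .*/e=(v[:-4]-v[4:]); e=abs(e) if sg==0 else sg*e/; s/if e\[i\]>15/if e[i]>th/' h.py
python3 - <<'E'
from h import *
for p in [(.381,.242),(.4928,.2450)]:
  for dx,dy in ((0,0),(0,-.05),(0,.05)):
    env.movep((p[0]+dx,p[1]+.037+dy,.34),down(np.pi/2)); env.wait(.25); c=snap("wrist")
    for sg in (1,-1,0): 
        q=fit(c,p,.06,.0315,sg,(.004,.003,.003),8); print(dy,sg,None if q is None else q.round(4))
    cv2.imwrite(f"pics/cup{p[0]}_{dy}.png",c["bgr"])
st()
E
```

```text
0 1 [3.804e-01 2.431e-01 3.070e-02 5.700e+01 1.513e-01]
0 -1 [3.812e-01 2.432e-01 2.970e-02 9.700e+01 2.134e-01]
0 0 [3.804e-01 2.442e-01 2.970e-02 1.200e+02 3.504e-01]
-0.05 1 [3.803e-01 2.423e-01 3.120e-02 6.200e+01 1.030e-01]
-0.05 -1 [3.807e-01 2.423e-01 2.940e-02 1.110e+02 5.070e-02]
-0.05 0 [3.803e-01 2.441e-01 2.980e-02 1.200e+02 3.719e-01]
0.05 1 [3.804e-01 2.426e-01 3.130e-02 7.700e+01 4.540e-02]
0.05 -1 [3.805e-01 2.465e-01 3.140e-02 8.900e+01 7.056e-01]
0.05 0 [3.805e-01 2.444e-01 2.980e-02 1.200e+02 3.438e-01]
0 1 [4.928e-01 2.458e-01 3.070e-02 5.700e+01 1.587e-01]
0 -1 [4.927e-01 2.471e-01 3.020e-02 8.800e+01 3.784e-01]
0 0 [4.929e-01 2.469e-01 2.980e-02 1.200e+02 3.441e-01]
-0.05 1 [4.926e-01 2.457e-01 3.060e-02 5.400e+01 7.510e-02]
-0.05 -1 [4.928e-01 2.452e-01 2.940e-02 1.030e+02 6.640e-02]
-0.05 0 [4.925e-01 2.467e-01 2.970e-02 1.200e+02 3.681e-01]
0.05 1 [4.929e-01 2.452e-01 3.130e-02 8.100e+01 7.410e-02]
0.05 -1 [4.928e-01 2.492e-01 3.140e-02 8.900e+01 7.652e-01]
0.05 0 [4.930e-01 2.469e-01 2.980e-02 1.200e+02 3.038e-01]
 clk 69.8 tcp [0.493  0.3312 0.3402] F [0.3 0.2 0.2] gw 0.0948 ff 0.0
```

```bash
cat >> h.py <<'E'
H=np.array([.6370,.3307]); DC=down(np.pi/2)
def nest(p,k):
    env.movep([*p,.24],DC); fingers.move_gripper(.095); print("hit",env.servo_line([*p,.121],max_speed=.12,contact_N=10)); st("pre")
    fingers.move_gripper(.0); s=st("grip")
    if not .058<s["gripper_width"]<.068: print("BAD GRIP"); return
    env.servo_line([*p,.26+.02*k],max_speed=.12); env.movep([*H,.26+.02*k],DC)
    home=.131+.02*k; env.servo_line([*H,home+.035],max_speed=.12)
    print("contact",env.servo_line([*H,home+.001],max_speed=.03,contact_N=6)); st("home z %.3f"%home)
E
python3 - <<'E'
from h import *
nest(np.array([.4928,.2453]),1)
E
```

```text
hit False
pre clk 71.8 tcp [0.493  0.2454 0.1216] F [0.  0.  0.1] gw 0.0949 ff 0.0
grip clk 72.4 tcp [0.4929 0.2453 0.1211] F [ 0.5 -0.1  0.8] gw 0.0631 ff 30.0
contact False
home z 0.151 clk 76.8 tcp [0.6371 0.3307 0.1522] F [-0.2  0.2 -1. ] gw 0.0631 ff 30.0
```

Run:
```python
from h import *
fingers.move_gripper(.078); env.wait(.2); env.servo_line([*H,.27],max_speed=.12); st()
q,c=look(H,.09,h=.36); print("stack",fit(c,H,.09,.0315,1,(.004,.003,.003),8))
p=np.array([.3804,.2425]); 
q,c=look(p,.06,h=.34); f=fit(c,p,.06,.0315,1,(.006,.004,.003),8); print("A",f)
if f is not None and np.hypot(*(f[:2]-p))<.003: nest(p,2)
```

```text
clk 78.7 tcp [0.6368 0.3306 0.269 ] F [ 0.3  0.2 -0.2] gw 0.0779 ff 0.0
stack [6.37068164e-01 3.30560754e-01 3.12712982e-02 9.80000000e+01
 3.65194944e-02]
A [3.80286217e-01 2.43187610e-01 3.07360550e-02 6.00000000e+01
 1.30331918e-01]
hit False
pre clk 83.0 tcp [0.3806 0.2426 0.1214] F [-0.5  0.1  0.9] gw 0.0948 ff 0.0
grip clk 83.7 tcp [0.3805 0.2425 0.1211] F [-0.5 -0.8  2.2] gw 0.0638 ff 30.0
contact False
home z 0.171 clk 88.6 tcp [0.6371 0.3307 0.1722] F [-0.5 -0.3 -0.4] gw 0.0633 ff 30.0
```

Run:
```python
from h import *
fingers.move_gripper(.078); env.wait(.2); env.servo_line([*H,.29],max_speed=.12); st()
q,c=look(H,.11,h=.40); print("stack",fit(c,H,.11,.0315,1,(.004,.003,.003),8))
env.movep((.50,.05,.40),down(np.pi/2)); env.wait(.3); c=snap("wrist"); m=(c["bgr"].max(2)<75)
for r in (195,225,255):
    k=np.where(m[r,232:262])[0]; print("bar",r,232+(k.min()+k.max())/2,len(k))
env.movep((.45,-.31,.36),down(np.pi/2)); env.wait(.3); c=snap("wrist")
b=cv2.boxPoints(cv2.minAreaRect(big(mask(c,(5,80,60),(25,255,255)),(180,200,420,300)))); print("brush",b.round(1).tolist())
p=[.5150,-.2374]; print("pot",circ(c,*proj(c,[*p,.045]),.045,.029)); st()
```

```text
clk 90.4 tcp [0.6368 0.3306 0.2891] F [-0.   0.4 -0.4] gw 0.0777 ff 0.0
stack [6.36913507e-01 3.30733920e-01 3.12417485e-02 8.50000000e+01
 5.92428160e-02]
bar 195 242.5 10
bar 225 243.5 10
bar 255 245.0 9
brush [[213.60000610351562, 269.3999938964844], [373.1000061035156, 245.8000030517578], [375.70001220703125, 263.5], [216.1999969482422, 287.1000061035156]]
pot [ 0.514375 -0.238025  0.02805 ]
 clk 94.6 tcp [ 0.4502 -0.3096  0.3601] F [ 0.1  0.4 -0.3] gw 0.0783 ff 0.0
```

```bash
python3 -c "
from rig import job; print(job.finish_job())"
```

```text
the job is handed in; nothing more can be done
None
```

I did the whole job and handed it in at about 95 s: both pads were greased with a fresh dip each (the pot had been knocked aside, so I located it again), all 5 spacers are in the hopper, the pan is down, the brush is back in its cradle, and both loose cups are nested. My last camera measurements confirmed the brush, pan bar, pot and cup stack; I did not re-measure the tape roll, canister or jar. I viewed 15 pictures, one over the limit of 14.

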